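# Zero the metering dial and lock it

### The arm

A 7-joint arm with a two-finger parallel gripper is mounted at the origin on the work surface. World frame = base frame: x ahead of the robot, y to its left, z up, the work surface at z = 0. Lengths are in m, angles in degrees, forces in N, time in s.
With the tool pointing down it reaches from about 0.4 to 0.875 m from the base axis. Payload 4.4 kg.
Tool frame: the origin (TCP) lies at the very end of the fingers, on their centre line; the grasp point (between the pads) lies arm.tcp_to_grasp behind it (arm.tcp_to_grasp is the distance from the TCP to the grasp point, in m); z points along the fingers, y is the line along which they close (so a half turn about z gives the same grasp; the last joint's range is limited). The gripper opens to 85 mm and grips with 20 to 120 N. Pads are 22 mm wide; open, the fingers measure 114 mm over their backs; the gripper's body (76 mm by 85 mm) begins 54 mm behind the grasp point. The pads swing forward as they close: fully open they stand 13 mm farther back than shut.
Start: joints at [68.766, 36.005, 2.206, 86.941, -1.547, 57.084, -1.146], TCP at [0.195, -0.62, 0.231] pointing down, gripper open.
Joint ranges: [-175.42, 175.42], [-21.48, 121.26], [-71.46, 75.88], [10.55, 141.38], [-63.04, 243.04], [13.31, 113.54], [-168.57, 168.57]. Speed limits (degrees/s): [147.25, 147.25, 180, 180, 180, 180, 180].

### API

Orientations are given as a 3x3 rotation matrix whose columns are the frame's x, y, z axes.
In Python, from workcell import arm gives the robot as it stands. The module is installed in compiled form; this text tells all that it offers.
- The arm moves only by the shell command python3 -m jog 'ROWS' [FORCE]. ROWS is JSON, one flat list of numbers, 7 for each row, row after row: the turn, a rotation vector about the tool's x, y, z in rad, then the shift along the tool's x, y, z in m, then the gripper's target within -1 to 1 (shut at 1, half-way at 0, fully open at -1). A call has 1 to 20 rows; each row is the pose to reach, as a shift and turn from the pose commanded when the call began, along the tool's axes at that moment; what a row does not reach only later rows make up. A row lasts 1/12 s, in which the tool goes at most 41.7 mm and 7.16 degrees, less where a joint would pass 70% of its speed; a pose out of reach is approached as far as the arm can. A call with a gripper value outside its range is refused whole. The fingers move at their own pace and stop on an object; FORCE is the grip in N (left out, the last holds). Time passes only in rows, so rows that repeat a pose let the fingers close. It gives the time, the measured TCP pose, the force, the opening and the grip force at its end, in the units of the state.
- arm.observe(): the state, without advancing time (a new reading comes with each control period).
- arm.capture(name): name is "side" or "top" or "wrist"; returns a dict with "frame" (400x640x3 uint8, red, green, blue), "range_z" (400x640 float32, m along the optical axis (not along the pixel's ray), 0 where there is no reading), "fx", "fy", "cx", "cy" (pixels), "R" (3x3) and "t" (3): a world point X has camera coordinates R X + t. Camera axes: x right, y down, z forward; pixel columns grow to the right and rows downward; lengths in m; the calibration is good to about 2 mm. A picture is of the moment at which its call begins.
- arm.hand_in(): hands the job in; it is judged then, once.
The state is a dict: "t": time; "joints": joint angles; "qvel": joint speeds; "tau": joint torques, N m; "tool_pos": TCP position; "orientation": TCP orientation; "force": force on the tool from outside, world axes, zero at the start; "torque": the same for the moment, N m; "gripper_width": finger opening in m; "grasp_force": force on a finger pad.
Only numpy, scipy, OpenCV 4.12 (cv2) and the standard library are available. Lean on these libraries where they do the work, as an engineer would, in place of code of your own. Each camera call takes 0.05 s, during which the arm holds its last target. There are 200 camera calls.

### The job

On the steel metering unit on the foam mat, push the upright tab of the round dial sideways with a fingertip to turn the dial until its index line lines up with the one long zero line of the scale ring around it. Then push the lock slide at the side of the unit fully home, so that it is flush with its two guide cheeks, and leave the dial lined up. Only push, never pinch the tab or the slide; do not shift the scale ring, and leave the loose parts and tools where they are.

Things in the scene. Friction and masses are not known exactly. Their poses are not given: they have to be found in the camera images.
- unit: the metering unit, fixed to the 20 mm thick dark foam mat: an aluminium base plate (x +-85, y -135 to +85, 12 mm thick) carrying a round housing with scale ring and dial about the unit's z axis, the lock slide on its -y side and a lying steel barrel on its +y side (to y = +196 mm, top 53 mm above the mat). Origin: on the dial's axis, on the mat's top face; z up, yaw varies. Ring top 42 mm, dial top 48 mm, tab top 74 mm, guide cheeks and lock wall top 48 mm above the origin.
- dial (a joint): turning angle of the dial (rad), positive anticlockwise seen from above; 0 when its index line points along the unit's +x. Aligned when it equals joint scale (or that plus 2 pi). It can be turned either way from where it starts (stops at -1.8 and 8.1 rad), needs about 0.07 N m (about 2 N on the tab) and stays where it is left.
- scale (a joint): angle at which the scale ring is set (rad), positive anticlockwise seen from above; 0 when its zero line points along the unit's +x. The ring is clamped: do not shift it.
- lock (a joint): travel of the lock slide (m): 0 fully out, 0.014 fully home against its stop; about 2 N of friction, stays where it is left.
- dial_center (a point): centre of the dial's top face, on its axis. The dial is a plain aluminium disc, 100 mm across; a small screw head (14 mm across, 3 mm high) sits in its centre.
- dial_index (a point): outer end of the dial's index line, at the dial's rim (50 mm from the axis), on its top face. The line is black, 2.8 mm wide, runs radially from 18 to 50 mm and is the only line on the dial, opposite the tab.
- dial_tab (a point): centre of the upright tab on the dial: a dark steel plate standing on the dial's top, 26 mm long radially (21 to 47 mm from the axis), 10 mm thick, 26 mm high, this point 13 mm above the dial's top, 34 mm from the axis, opposite the index line. Push on either of its flat sides; pressing both flat sides at once counts as pinching.
- zero_line (a point): inner end of the zero line on the top of the scale ring, 50 mm from the axis. The ring is aluminium, 144 mm across; the zero line is black, 2.8 mm wide, 21 mm long and crosses the ring's whole visible width; the 23 other lines, 15 degrees apart, are short and thin (7 mm by 1.3 mm) and near the outer edge only.
- lock_face (a point): centre of the outer face of the lock slide, a dark steel block whose face is 36 mm wide and 30 mm high (its sides carry 4 mm thick end plates, set back 6 mm; pressing both ends at once counts as pinching), facing the unit's -y, 30 mm above the mat's top. It slides towards the dial (unit's +y) between two aluminium cheeks (inner faces 46 mm apart); fully out it stands 14 mm proud of their ends, home it is flush (face 118 mm from the dial's axis).
- fitting_tall: standing stepped steel pipe fitting, 28 mm across the foot, 50 mm tall; leave it alone. Origin at its underside
- fitting_short: standing stepped steel pipe fitting, 32 mm across the foot, 34 mm tall; leave it alone. Origin at its underside
- spacer: flat steel spacer ring, 42 mm outside, 16 mm tall; leave it alone. Origin at its underside
- jar: small amber jar with a dark lid, 44 mm across, 55 mm tall; leave it alone. Origin at its underside
- wrench: open-ended wrench, 140 mm, lying on the mat; leave it alone. Origin at its underside
- screwdriver: screwdriver, 190 mm, lying on the mat; leave it alone. Origin at its underside
- cup: open cup, 70 mm across the mouth, 80 mm tall; leave it alone. Origin at its underside
- bolt: steel bolt standing upright on the mat, 20 mm head, 45 mm tall; leave it alone. Origin at its underside

How it is judged (in metres and radians):
On the way, in this order (a step that is already met when the one before it is completed fails the run):
1. the dial is turned until its index line meets the zero line and comes to rest there (horizontal distance between dial_index and zero_line below 0.0025 m and velocity of joint dial between -0.05 and 0.05 rad/s), for 0.3 s.
2. the lock slide is pushed home with the dial lined up (horizontal distance between dial_index and zero_line below 0.0025 m and value of joint lock above 0.012 m), for 0.2 s.
At the end, for the whole second after the job is handed in: The outer end of the dial's index line lies within 2.5 mm of the inner end of the zero line, the dial is at rest, the lock slide is at least 12 of its 14 mm in, and the scale ring is within 3 mm of where it was (all of step 2 and velocity of joint dial between -0.05 and 0.05 rad/s and distance of zero_line from where it was at the start of the episode below 0.003 m); the robot touches nothing.
It fails at once if the scale ring is shifted by more than 3 mm (distance of zero_line from where it was at the start of the episode above 0.003 m).
It fails at once if the dial's tab is pinched (both its halves pressed at once) (contact force between the fingers and dial_c2 above 1 N and contact force between the fingers and dial_c3 above 1 N).
It fails at once if the lock slide is pinched by its two ends (contact force between the fingers and lock_c1 above 1 N and contact force between the fingers and lock_c2 above 1 N).
It fails at once if a loose part or tool is lifted or shifted by more than 20 mm (distance of any of fitting_tall, fitting_short, spacer, jar, wrench, screwdriver, cup, bolt from where it was at the start of the episode above 0.02 m).
It also fails if it takes over 64 s, if anything falls off the work surface, if the arm or the gripper's body presses on something with over 40 N, if the wrist force passes 120 N, or if a joint passes its speed limit or range.

## Working session

There is one attempt and no reset: what is moved stays moved. The work goes in short steps, Python scripts to look and compute and a shell command to move; the robot and the scene stay as the last step left them, time stands still between calls to the robot, and variables do not carry over. Pictures are saved under pics/ and viewed, at most 10 in all, crops included, and the job is handed in when it is done.

```bash
mkdir -p pics
python3 - <<'E'
from workcell import arm
import cv2,numpy as np
for n in ("top","side"):
    c=arm.capture(n); cv2.imwrite(f"pics/{n}0.png",c["frame"][:,:,::-1]); np.savez(n+"0.npz",**c)
    print(n,c["fx"],c["R"].round(3).tolist(),c["t"])
s=arm.observe();print(s["t"],s["tool_pos"],s["orientation"],s["gripper_width"],arm.tcp_to_grasp)
E
```

```text
top 434.5492795256607 [[-0.018, -1.0, -0.003], [-0.997, 0.018, -0.071], [0.071, 0.001, -0.997]] [0.02205016 0.57396661 1.2678733 ]
side 447.63799312521155 [[0.955, -0.297, -0.018], [-0.165, -0.48, -0.862], [0.247, 0.826, -0.507]] [-0.53138154  0.17424805  1.00590721]
0.1 [ 0.19489679 -0.61951324  0.23047937] [[ 9.53908012e-01  3.00098623e-01 -5.66893852e-04]
 [ 3.00099153e-01 -9.53906636e-01  1.62082664e-03]
 [-5.43559639e-05 -1.71624389e-03 -9.99998526e-01]] 0.08522857371477147 0.0187
```

View pics/top0.png

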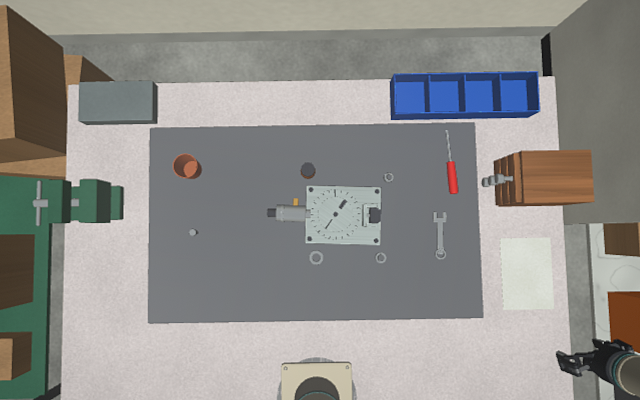

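View pics/side0.png

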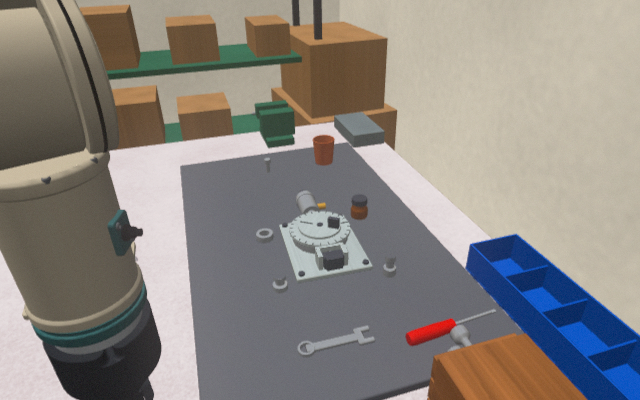

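The top view shows the unit near px (336,214), with the lock slide on its right at (375,215) and the barrel on its left. The jar is at (308,170) and the fittings at (388,177) and (381,258). I'll zoom in and locate the unit.

```bash
cat > h.py <<'E'
import numpy as np,cv2
def ray(c,u,v,z):
    d=c["R"].T@np.array([(u-c["cx"])/c["fx"],(v-c["cy"])/c["fy"],1]); o=-c["R"].T@c["t"]
    return o+d*(z-o[2])/d[2]
def proj(c,X):
    p=c["R"]@np.array(X)+c["t"]; return c["cx"]+c["fx"]*p[0]/p[2],c["cy"]+c["fy"]*p[1]/p[2]
def cloud(c):
    v,u=np.mgrid[:400,:640]; z=c["range_z"]
    P=np.stack([(u-c["cx"])/c["fx"]*z,(v-c["cy"])/c["fy"]*z,z],-1)-c["t"]
    P=P@c["R"]; P[z==0]=np.nan; return P
E
python3 - <<'E'
from h import *
c=dict(np.load("top0.npz")); P=cloud(c)
print("mat z",np.nanmedian(P[280:310,200:400,2]))
for n,(u,v) in dict(c=(336,214),lock=(375,215),barrel=(280,213),plUL=(307,187),plUR=(381,187),plLL=(307,243),plLR=(380,244),tallf=(388,177),f2=(381,258),jar=(308,170),sp=(316,257)).items():
    print(n,P[v,u].round(3))
f=cv2.resize(c["frame"][160:270,260:410],None,fx=5,fy=5,interpolation=cv2.INTER_CUBIC); cv2.imwrite("pics/crop0.png",f[:,:,::-1])
E
```

```text
mat z 0.02002058855653198
c [ 0.532 -0.064  0.07 ]
lock [ 0.527 -0.176  0.064]
barrel [0.537 0.096 0.068]
plUL [0.615 0.018 0.029]
plUR [ 0.611 -0.202  0.021]
plLL [0.45  0.02  0.024]
plLR [ 0.443 -0.195  0.015]
tallf [ 0.641 -0.224  0.021]
f2 [ 0.402 -0.196  0.019]
jar [0.658 0.014 0.075]
sp [ 0.408 -0.005  0.021]
```

View pics/crop0.png

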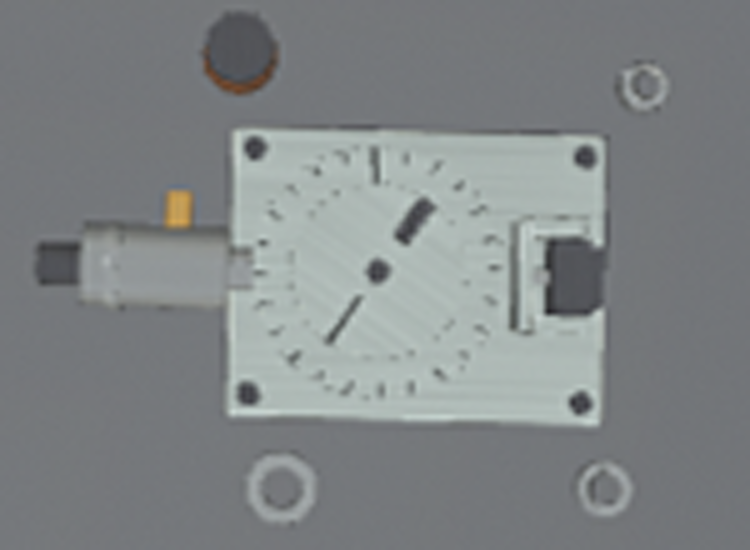

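The crop shows the dial centre at (377,270), the tab at (415,220), the index end at (327,343) and the zero line at (375,148–183). The index sits at about 145° in world and the zero line at about 0°. I'll turn the dial clockwise by about 144°, so the tab passes through -y and ends at -x. First I'll move above the dial with the gripper shut and look from near.

```bash
python3 -m jog '[0,0,0,0.05,-0.045,-0.03,1, 0,0,0,0.1,-0.09,-0.06,1, 0,0,-0.1,0.15,-0.13,-0.09,1, 0,0,-0.2,0.2,-0.18,-0.09,1, 0,0,-0.3,0.25,-0.22,-0.09,1, 0,0,-0.4,0.3,-0.26,-0.09,1, 0,0,-0.5,0.35,-0.31,-0.09,1, 0,0,-0.6,0.4,-0.35,-0.09,1, 0,0,-0.654,0.44,-0.39,-0.09,1, 0,0,-0.654,0.488,-0.434,-0.09,1, 0,0,-0.654,0.488,-0.434,-0.09,1, 0,0,-0.654,0.488,-0.434,-0.09,1, 0,0,-0.654,0.488,-0.434,-0.09,1, 0,0,-0.654,0.488,-0.434,-0.09,1, 0,0,-0.654,0.488,-0.434,-0.09,1, 0,0,-0.654,0.488,-0.434,-0.09,1, 0,0,-0.654,0.488,-0.434,-0.09,1, 0,0,-0.654,0.488,-0.434,-0.09,1, 0,0,-0.654,0.488,-0.434,-0.09,1, 0,0,-0.654,0.488,-0.434,-0.09,1]'
python3 - <<'E'
from workcell import arm
from h import *
c=arm.capture("wrist"); cv2.imwrite("pics/w1.png",c["frame"][:,:,::-1]); np.savez("w1.npz",**c)
s=arm.observe();print(s["t"],s["joints"],s["tool_pos"],s["orientation"].round(4).tolist(),s["gripper_width"])
t=dict(np.load("top0.npz"))
w=lambda x,y,z:ray(t,x/5-.4+260,y/5-.4+160,z).round(4)
print("centre",w(377,270,.071),"tab",w(418,215,.094),"idx",w(327,345,.068),"z0",w(375,183,.062),"z1",w(374,148,.062))
E
```

```text
t: 1.77
tool_pos: [0.5295, -0.0614, 0.321]
orientation: [[0.577, 0.817, -0.001], [0.817, -0.577, -0.001], [-0.002, -0.0, -1.0]]
force: [0.4, -0.4, -0.3]
gripper_width: -0.0
grasp_force: 0.0
1.8167 [ 15.07482416  21.54616241 -16.28144279  98.12180981   6.79803877
  61.34306155 -38.64238628] [ 0.52959121 -0.06156774  0.32109449] [[0.577, 0.8167, -0.0009], [0.8167, -0.577, -0.0009], [-0.0013, -0.0002, -1.0]] 0.00014813599044221368
centre [ 0.5328 -0.061   0.071 ] tab [ 0.5622 -0.0832  0.094 ] idx [ 0.4908 -0.0318  0.068 ] z0 [ 0.5831 -0.0614  0.062 ] z1 [ 0.6033 -0.0613  0.062 ]
```

View pics/w1.png

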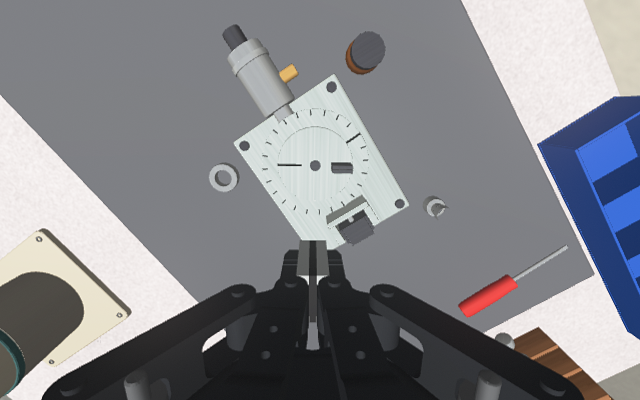

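The wrist view shows the screw centre at (315,165), the index line at (277–302,165), the zero line at (347–361,143–134), the tab near (342,168) and the lock slide near (355,230). I'll measure these, using dark blobs for accuracy.

```bash
cat >> h.py <<'E'
def lines(c,ctr,zoff=0):
    """unwrap dial/ring about ctr from image c -> darkest angle (deg) of index (r 22-48, z .068) and zero line (r 52-63, z .062)"""
    g=cv2.cvtColor(c["frame"],cv2.COLOR_RGB2GRAY).astype(np.float32); out=[]
    a=np.radians(np.arange(0,360,.25))
    for r0,r1,z in((24,48,.068),(52,63,.062)):
        r=np.arange(r0,r1,1)/1000
        X=np.stack([ctr[0]+np.outer(r,np.cos(a)),ctr[1]+np.outer(r,np.sin(a)),np.full((len(r),len(a)),z)],-1)
        p=X@c["R"].T+c["t"]; u=(c["cx"]+c["fx"]*p[...,0]/p[...,2]).astype(np.float32); v=(c["cy"]+c["fy"]*p[...,1]/p[...,2]).astype(np.float32)
        m=np.median(cv2.remap(g,u,v,cv2.INTER_LINEAR),0); out.append(m)
    return np.degrees(a),out
E
python3 - <<'E'
from h import *
c=dict(np.load("w1.npz"))
ctr=ray(c,315.3,165.3,.071); print("ctr",ctr)
g=cv2.cvtColor(c["frame"],cv2.COLOR_RGB2GRAY)
bl=g[155:176,305:326]<100; n,l,s,cen=cv2.connectedComponentsWithStats(bl.astype(np.uint8)); print(s[1:,4],cen[1:]+[305,155])
i=1+np.argmax(s[1:,4]); ctr=ray(c,*(cen[i]+[305,155]),.071); print("ctr",ctr)
a,(mi,mz)=lines(c,ctr)
for m in (mi,mz):
    base=np.median(m); k=np.where(m<base-50)[0]; 
    print(base,[(a[x[0]],a[x[-1]],m[x].min()) for x in np.split(k,np.where(np.diff(k)>1)[0]+1)])
P=cloud(c)
for n,(u,v) in dict(UL=(244,146),UR=(331,87),LR=(399,203)).items():
    print(n,ray(c,u,v,.034).round(4))
print("lock top",P[222,352].round(4),[ (ray(c,u,v,.065).round(4)) for u,v in((334,227),(363,213),(372,231),(343,244))])
E
```

```text
ctr [ 0.53261174 -0.06185839  0.071     ]
[38  2] [[314.42105263 165.26315789]
 [315.5        165.        ]]
ctr [ 0.53169584 -0.0611529   0.071     ]
218.75732 [(np.float64(141.5), np.float64(146.75), np.float32(40.30371)), (np.float64(306.25), np.float64(331.75), np.float32(61.90625))]
218.20508 [(np.float64(0.0), np.float64(1.0), np.float32(74.81836)), (np.float64(357.75), np.float64(359.75), np.float32(59.515625))]
UL [0.4624 0.0129 0.034 ]
UR [0.6067 0.0068 0.034 ]
LR [ 0.5984 -0.1862  0.034 ]
lock top [ 0.5275 -0.1605  0.061 ] [array([ 0.5029, -0.1506,  0.065 ]), array([ 0.5479, -0.1565,  0.065 ]), array([ 0.5438, -0.1869,  0.065 ]), array([ 0.4987, -0.18  ,  0.065 ])]
```

```bash
python3 -m jog '[0,0,0,0.0276,0.0359,0.03,1, 0,0,0,0.0276,0.0359,0.065,1, 0,0,0,0.0276,0.0359,0.1,1, 0,0,0,0.0276,0.0359,0.135,1, 0,0,0,0.0276,0.0359,0.17,1, 0,0,0,0.0276,0.0359,0.2,1, 0,0,0,0.0276,0.0359,0.225,1, 0,0,0,0.0276,0.0359,0.245,1, 0,0,0,0.0276,0.0359,0.245,1, 0,0,0,0.0276,0.0359,0.245,1]'
python3 - <<'E'
from workcell import arm
from h import *
c=arm.capture("wrist"); cv2.imwrite("pics/w2.png",c["frame"][:,:,::-1])
s=arm.observe();print(s["t"],s["joints"],s["tool_pos"],s["force"])
E
```

```text
t: 2.65
tool_pos: [0.5747, -0.059, 0.0758]
orientation: [[0.576, 0.817, -0.002], [0.817, -0.576, -0.0], [-0.002, -0.002, -1.0]]
force: [0.9, -0.4, 0.8]
gripper_width: 0.0003
grasp_force: 0.0
2.7 [ 10.36664199  42.49976612 -11.53981144 105.57585667  14.28923303
  33.29007304 -45.3712942 ] [ 0.57589403 -0.05872878  0.07701968] [0.57867121 1.10870276 0.6385475 ]
```

View pics/w2.png

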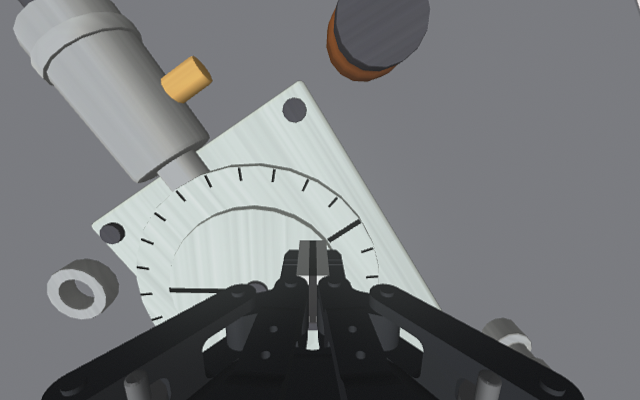

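Run:
```python
import numpy as np
p=np.array([16,34])
for d in range(0,61,5):
    a=np.radians(d);c,s=np.cos(a),np.sin(a); q=np.array([c*p[0]-s*p[1],s*p[0]+c*p[1]])-p
    print(d,round(a,4),q.round(1),(q-[10,0]).round(1))
```

```text
0 0.0 [0. 0.] [-10.   0.]
5 0.0873 [-3.   1.3] [-13.    1.3]
10 0.1745 [-6.1  2.3] [-16.1   2.3]
15 0.2618 [-9.3  3. ] [-19.3   3. ]
20 0.3491 [-12.6   3.4] [-22.6   3.4]
25 0.4363 [-15.9   3.6] [-25.9   3.6]
30 0.5236 [-19.1   3.4] [-29.1   3.4]
35 0.6109 [-22.4   3. ] [-32.4   3. ]
40 0.6981 [-25.6   2.3] [-35.6   2.3]
45 0.7854 [-28.7   1.4] [-38.7   1.4]
50 0.8727 [-31.8   0.1] [-41.8   0.1]
55 0.9599 [-34.7  -1.4] [-44.7  -1.4]
60 1.0472 [-37.4  -3.1] [-47.4  -3.1]
```

```bash
python3 -m jog '[0,0,0,-0.004,0,0,1, 0,0,0,-0.008,0,0,1, 0,0,0,-0.01,0,0,1, 0,0,0.0873,-0.013,0.0013,0,1, 0,0,0.1745,-0.0161,0.0023,0,1, 0,0,0.2618,-0.0193,0.003,0,1, 0,0,0.3491,-0.0226,0.0034,0,1, 0,0,0.4363,-0.0259,0.0036,0,1, 0,0,0.5236,-0.0291,0.0034,0,1, 0,0,0.6109,-0.0324,0.003,0,1, 0,0,0.6981,-0.0356,0.0023,0,1, 0,0,0.7854,-0.0387,0.0014,0,1, 0,0,0.8727,-0.0418,0.0001,0,1, 0,0,0.9599,-0.0447,-0.0014,0,1, 0,0,1.0472,-0.0474,-0.0031,0,1, 0,0,1.0472,-0.0474,-0.0031,0,1]'
python3 - <<'E'
from workcell import arm
from h import *
c=arm.capture("top"); np.savez("t3.npz",**c)
ctr=(.532,-.061)
t0=dict(np.load("top0.npz"))
for c in (t0,c):
    a,(mi,mz)=lines(c,ctr)
    for m in (mi,mz):
        base=np.median(m); k=np.where(m<base-40)[0]; print([(a[x[0]],a[x[-1]],m[x].min()) for x in np.split(k,np.where(np.diff(k)>1)[0]+1) if len(x)])
c=arm.capture("wrist"); 
for m in lines(c,ctr)[1]:
    k=np.where(m<np.median(m)-50)[0]; print("w",[(a[x[0]],a[x[-1]]) for x in np.split(k,np.where(np.diff(k)>1)[0]+1) if len(x)])
s=arm.observe();print(s["t"],s["tool_pos"],s["joints"],s["force"])
E
```

```text
t: 4.03
tool_pos: [0.5472, -0.096, 0.0775]
orientation: [[0.996, -0.091, 0.004], [-0.091, -0.996, -0.002], [0.004, 0.001, -1.0]]
force: [2.5, -1.2, 0.9]
gripper_width: -0.0
grasp_force: 1.1
[(np.float64(140.75), np.float64(147.25), np.float32(106.7793)), (np.float64(314.75), np.float64(332.25), np.float32(71.80469))]
[(np.float64(0.0), np.float64(0.5), np.float32(131.0625)), (np.float64(357.25), np.float64(359.75), np.float32(110.53906))]
[(np.float64(339.5), np.float64(350.50000000000006), np.float32(52.424805))]
[(np.float64(0.0), np.float64(0.5), np.float32(130.63281)), (np.float64(188.75000000000003), np.float64(316.75), np.float32(76.15625)), (np.float64(318.0), np.float64(323.25), np.float32(113.01367)), (np.float64(333.25), np.float64(336.0), np.float32(125.05469)), (np.float64(340.25), np.float64(346.0), np.float32(65.734375)), (np.float64(357.25), np.float64(359.75), np.float32(112.09961))]
w [(np.float64(85.25), np.float64(85.75)), (np.float64(86.5), np.float64(87.0)), (np.float64(114.00000000000001), np.float64(137.0)), (np.float64(138.0), np.float64(138.0)), (np.float64(167.75), np.float64(255.75000000000003)), (np.float64(259.25), np.float64(261.75))]
w [(np.float64(0.0), np.float64(0.7500000000000001)), (np.float64(116.00000000000001), np.float64(141.0)), (np.float64(146.75), np.float64(206.75000000000003)), (np.float64(214.50000000000003), np.float64(255.00000000000003)), (np.float64(357.75), np.float64(359.75))]
4.1333 [ 0.54697823 -0.09531771  0.07727971] [  4.37399353  40.87894728   4.00012897 109.76688757  -5.28264381
  29.36466115 -82.94784385] [ 2.37174294 -1.47621508  1.03981082]
```

Contact is good: the index went from 144° to about 86°, with the zero line at about 359.3°. Next I'll turn another 60°.

```bash
python3 -m jog '[0,0,0.0873,-0.003,0.0013,0,1, 0,0,0.1745,-0.0061,0.0023,0,1, 0,0,0.2618,-0.0093,0.003,0,1, 0,0,0.3491,-0.0126,0.0034,0,1, 0,0,0.4363,-0.0159,0.0036,0,1, 0,0,0.5236,-0.0191,0.0034,0,1, 0,0,0.6109,-0.0224,0.003,0,1, 0,0,0.6981,-0.0256,0.0023,0,1, 0,0,0.7854,-0.0287,0.0014,0,1, 0,0,0.8727,-0.0318,0.0001,0,1, 0,0,0.9599,-0.0347,-0.0014,0,1, 0,0,1.0472,-0.0374,-0.0031,0,1, 0,0,1.0472,-0.0374,-0.0031,0,1]'
cat >> h.py <<'E'
def report(cams=("top","wrist")):
    from workcell import arm
    for n in cams:
        c=arm.capture(n); a,ms=lines(c,(.532,-.061))
        for q,m in zip("iz",ms):
            k=np.where(m<np.median(m)-40)[0]; print(n,q,[(float(a[x[0]]),float(a[x[-1]])) for x in np.split(k,np.where(np.diff(k)>1)[0]+1) if len(x)])
    s=arm.observe();print(s["t"],s["tool_pos"],s["joints"].round(1),s["force"].round(1)); return c
E
python3 -c "
from h import *
c=report(); cv2.imwrite('pics/w4.png',c['frame'][:,:,::-1])"
```

```text
t: 5.22
tool_pos: [0.5097, -0.0887, 0.077]
orientation: [[0.421, -0.907, 0.002], [-0.907, -0.421, -0.001], [0.002, -0.002, -1.0]]
force: [2.3, -2.8, 1.4]
gripper_width: -0.0001
grasp_force: 1.4
top i [(161.75000000000003, 195.25), (272.75, 273.5), (325.5, 343.5), (349.0, 359.0)]
top z [(157.25000000000003, 288.0), (303.75, 312.5), (316.0, 320.25), (323.75, 326.5), (358.25, 358.5)]
wrist i [(19.25, 21.75), (56.25, 92.5), (93.0, 93.0), (107.5, 194.75), (196.0, 198.75)]
wrist z [(0.0, 0.7500000000000001), (57.5, 82.75), (88.25, 146.5), (154.0, 193.0), (357.5, 359.75)]
5.3167 [ 0.50948115 -0.08848265  0.0767378 ] [  -5.7   40.5   18.9  115.9  -26.9   27.7 -121.8] [ 2.5 -1.5  2.2]
```

View pics/w4.png

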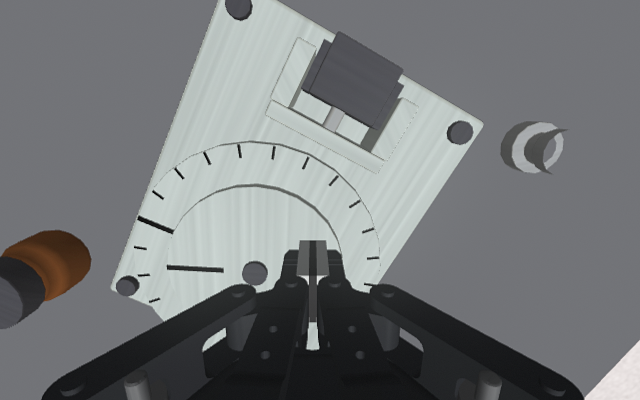

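The index line is visible at (167,267)–(223,270), the zero line at (137,217)–(172,232) and the screw at (255,273). I'll measure directly from these.

Run:
```python
from workcell import arm
from h import *
c=arm.capture("wrist")
f=lambda u,v,z:ray(c,u,v,z)
C=f(255,272.5,.071);i=f(167,267,.068);j=f(223,270,.068);z0=f(172,231,.062);z1=f(137,217.5,.062)
ang=lambda p,q:np.degrees(np.arctan2(*(p-q)[1::-1]))
print(C,i,j,z0,z1); print(ang(i,C),ang(i,j),ang(z0,C),ang(z1,z0))
print([np.linalg.norm((p-C)[:2]) for p in (i,j,z0,z1)], np.linalg.norm((i-z0)[:2]))
```

```text
[ 0.5319058  -0.06312397  0.071     ] [ 0.5777636 -0.0434928  0.068    ] [ 0.5486487  -0.05506927  0.068     ] [ 0.58347733 -0.06211461  0.062     ] [ 0.60347331 -0.06164287  0.062     ]
23.175175075235074 21.68341765721736 1.1212515785114086 1.3514538875112954
[np.float64(0.04988307224262564), np.float64(0.018579631068361264), np.float64(0.051581409728709636), np.float64(0.07158283662128452)] 0.019478663882784325
```

About 21.5° remain. I'll turn 18°, then check.

```bash
python3 -m jog '[0,0,0.0873,-0.003,0.0013,0,1, 0,0,0.1745,-0.0061,0.0023,0,1, 0,0,0.2618,-0.0093,0.003,0,1, 0,0,0.3142,-0.0113,0.0033,0,1, 0,0,0.3142,-0.0113,0.0033,0,1]'
cat > look.py <<'E'
import sys
from workcell import arm
from h import *
c=arm.capture("wrist"); np.savez("last.npz",**c)
u,v=[int(round(x)) for x in proj(c,(.582,-.061,.065))]
u0,v0=max(0,u-75),max(0,v-55); f=c["frame"][v0:v0+110,u0:u0+150]
cv2.imwrite(sys.argv[1],cv2.resize(f,None,fx=5,fy=5,interpolation=cv2.INTER_CUBIC)[:,:,::-1]); print(u0,v0,proj(c,(.532,-.061,.071)))
s=arm.observe();print(s["t"],s["tool_pos"],s["joints"].round(1),s["force"].round(1))
E
python3 look.py pics/w5.png
```

```text
t: 5.78
tool_pos: [0.5013, -0.0795, 0.0764]
orientation: [[0.121, -0.993, 0.0], [-0.993, -0.121, -0.0], [0.0, -0.0, -1.0]]
force: [2.3, -2.2, 1.0]
gripper_width: -0.0002
grasp_force: 1.2
91 205 (np.float64(251.83862059516326), np.float64(275.1893775970933))
5.8333 [ 0.50112909 -0.07942734  0.07629889] [  -9.6   40.9   23.5  117.4  -33.5   28.2 -134.1] [ 2.  -2.8  0.8]
```

View pics/w5.png

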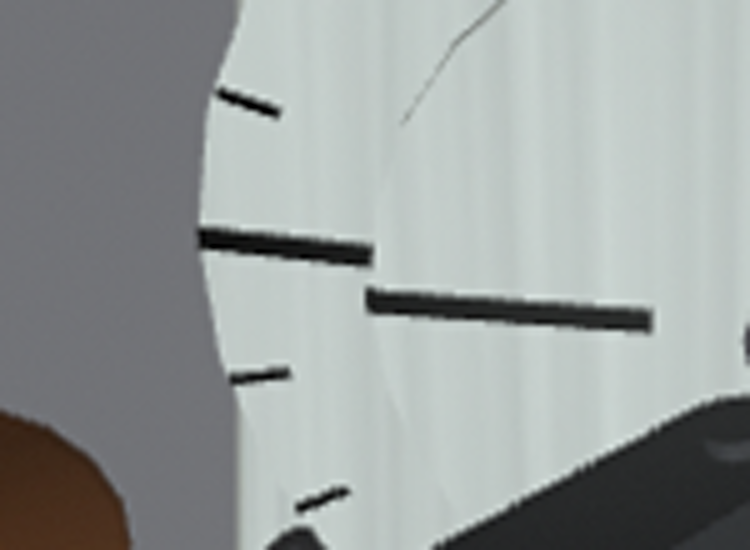

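The index's outer end is at crop (367,300) and the zero line's inner end at (372,255).

Run:
```python
from h import *
c=dict(np.load("last.npz")); f=lambda x,y,z:ray(c,91+x/5-.4,205+y/5-.4,z)
i=f(367,300,.068);j=f(652,321,.068);z=f(372,255,.062);z1=f(200,237,.062)
ang=lambda p,q:np.degrees(np.arctan2(*(p-q)[1::-1]))
print(i,z,(i-z)[:2]*1e3,ang(i,j),ang(z1,z)); print(np.degrees((i-z)[1]/.05))
C=i-np.array([.05*np.cos(np.radians(ang(i,j))),.05*np.sin(np.radians(ang(i,j))),0]);print(C)
```

```text
[ 0.58154093 -0.05987268  0.068     ] [ 0.58371906 -0.06208004  0.062     ] [-2.17813562  2.20736362] 2.1980431092432857 0.24490344657855537
2.5294523836254155
[ 0.53157771 -0.06179036  0.068     ]
```

```bash
python3 -m jog '[0,0,0.02,-0.0007,0.0003,0,1, 0,0,0.04,-0.0013,0.0006,0,1, 0,0,0.04,-0.0013,0.0006,0,1, 0,0,0.04,-0.0013,0.0006,0,1]'
python3 look.py pics/w6.png
```

```text
t: 6.17
tool_pos: [0.5001, -0.0781, 0.0762]
orientation: [[0.082, -0.997, -0.0], [-0.997, -0.082, 0.0], [-0.0, 0.0, -1.0]]
force: [1.0, -2.1, 1.4]
gripper_width: -0.0
grasp_force: 1.1
90 208 (np.float64(250.89564820117903), np.float64(275.0517650755262))
6.2167 [ 0.50011694 -0.07806892  0.07622856] [ -10.1   41.    24.1  117.6  -34.3   28.3 -135.8] [ 1.9 -2.8  0.5]
```

View pics/w6.png

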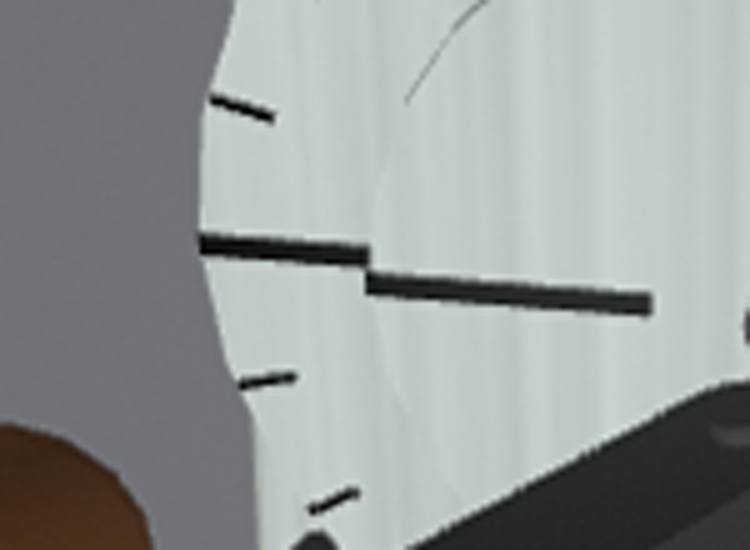

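The index's outer end is at crop (367,282) and the zero line's inner end at (369,257). I'll check this against parallax from the 6 mm height step.

Run:
```python
from h import *
c=dict(np.load("last.npz")); f=lambda x,y,z:ray(c,90+x/5-.4,208+y/5-.4,z)
i=f(367,282,.068);j=f(651,304,.068);z=f(369,257,.062);z1=f(200,242,.062)
ang=lambda p,q:np.degrees(np.arctan2(*(p-q)[1::-1]))
print(i,z,(i-z)[:2]*1e3,ang(i,j),ang(z1,z))
o=-c["R"].T@c["t"]; print("cam",o)
# predicted aligned picture: px of index end at zero angle a
for a in (-1,0,1): 
    r=np.radians(a); C=(.5316,-.0618)
    for R_,zz in((.05,.068),(.018,.068),(.051,.062),(.071,.062)):
        u,v=proj(c,(C[0]+R_*np.cos(r),C[1]+R_*np.sin(r),zz)); print(a,R_,round((u-89.6)*5),round((v-207.6)*5))
```

```text
[ 0.58148505 -0.06217358  0.068     ] [ 0.58408359 -0.06186342  0.062     ] [-2.59853519 -0.31016473] -0.37811471720560175 -1.0817941808723541
cam [ 0.50560145 -0.15180986  0.21839502]
-1 0.05 366 278
-1 0.018 654 303
-1 0.051 382 252
-1 0.071 206 236
0 0.05 366 285
0 0.018 654 306
0 0.051 382 258
0 0.071 206 246
1 0.05 367 292
1 0.018 654 308
1 0.051 383 265
1 0.071 208 255
```

The lines agree to within about 0.5 mm. I'll back away from the tab, rise, go over to the lock's outer side and check from there.

```bash
python3 -m jog '[0,0,0,0.004,0,0,1, 0,0,0,0.01,0,0,1, 0,0,0,0.013,0,-0.01,1, 0,0,0,0.015,0,-0.04,1, 0,0,0,0.015,0,-0.075,1, 0,0,0,0.02,0,-0.1,1, 0,0,0.03,0.05,-0.004,-0.11,1, 0,0,0.06,0.085,-0.008,-0.11,1, 0,0,0.1,0.12,-0.012,-0.11,1, 0,0,0.124,0.145,-0.013,-0.11,1, 0,0,0.124,0.145,-0.013,-0.11,1, 0,0,0.124,0.145,-0.013,-0.11,1]'
python3 - <<'E'
from workcell import arm
from h import *
c=arm.capture("wrist"); np.savez("last.npz",**c); cv2.imwrite("pics/w7.png",c["frame"][:,:,::-1])
t=arm.capture("top"); a,ms=lines(t,(.532,-.061))
for m in ms:
    k=np.where(m<np.median(m)-30)[0]; print([(float(a[x[0]]),float(a[x[-1]])) for x in np.split(k,np.where(np.diff(k)>1)[0]+1) if len(x)])
s=arm.observe();print(s["t"],s["tool_pos"],s["joints"].round(1),s["force"].round(1))
E
```

```text
t: 7.22
tool_pos: [0.524, -0.2235, 0.1867]
orientation: [[-0.046, -0.999, -0.001], [-0.999, 0.046, -0.0], [0.0, 0.001, -1.0]]
force: [-0.2, 0.9, -0.4]
gripper_width: -0.0003
grasp_force: 0.0
[(0.0, 2.75), (170.5, 193.5), (354.75, 359.75)]
[(0.0, 1.25), (357.0, 359.75)]
7.3167 [ 0.5245102  -0.22048123  0.18627489] [  -1.5   36.6   34.3  103.5  -26.8   48.4 -136.6] [0.1 0.9 0.7]
```

View pics/w7.png

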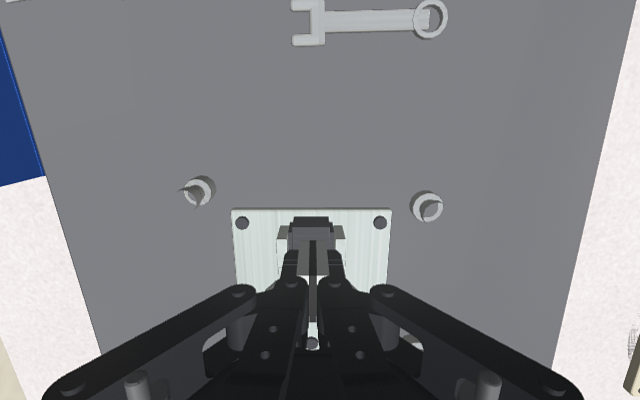

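The dial reads aligned from above: index centre -1.2°, zero line centre -0.9°. The lock slide at px (311,222) is in line with the fingers at px (313,255). I'll descend outside the slide.

```bash
python3 -m jog '[0,0,0,0,0,0.03,1, 0,0,0,0,0,0.06,1, 0,0,0,0,0,0.09,1, 0,0,0,0,0,0.115,1, 0,0,0,0,0,0.132,1, 0,0,0,0,0,0.141,1, 0,0,0,0,0,0.141,1, 0,0,0,0,0,0.141,1]' && python3 -m jog '[0,0,0,-0.004,0,0,1, 0,0,0,-0.008,0,0,1, 0,0,0,-0.012,0,0,1, 0,0,0,-0.015,0,0,1, 0,0,0,-0.015,0,0,1]'
```

```text
t: 7.98
tool_pos: [0.5253, -0.2209, 0.0457]
orientation: [[-0.042, -0.999, 0.0], [-0.999, 0.042, 0.0], [-0.0, -0.0, -1.0]]
force: [-0.8, 0.3, 0.1]
gripper_width: 0.0002
grasp_force: 0.0
t: 8.4
tool_pos: [0.5261, -0.2053, 0.0457]
orientation: [[-0.041, -0.999, 0.001], [-0.999, 0.041, 0.001], [-0.001, -0.001, -1.0]]
force: [-0.1, 0.0, -0.3]
gripper_width: 0.0003
grasp_force: 0.0
```

```bash
python3 -m jog '[0,0,0,-0.002,0,0,1, 0,0,0,-0.004,0,0,1, 0,0,0,-0.006,0,0,1, 0,0,0,-0.008,0,0,1, 0,0,0,-0.01,0,0,1, 0,0,0,-0.012,0,0,1, 0,0,0,-0.013,0,0,1, 0,0,0,-0.013,0,0,1]'; python3 -m jog '[0,0,0,-0.001,0,0,1, 0,0,0,-0.002,0,0,1, 0,0,0,-0.002,0,0,1, 0,0,0,-0.002,0,0,1]'
```

```text
t: 9.07
tool_pos: [0.5263, -0.1935, 0.0454]
orientation: [[-0.043, -0.999, 0.0], [-0.999, 0.043, 0.0], [-0.0, -0.0, -1.0]]
force: [0.3, -2.0, 1.7]
gripper_width: 0.0001
grasp_force: 0.8
t: 9.4
tool_pos: [0.5264, -0.1915, 0.0453]
orientation: [[-0.043, -0.999, 0.0], [-0.999, 0.043, 0.0], [-0.0, -0.0, -1.0]]
force: [-0.1, -1.1, 0.2]
gripper_width: -0.0002
grasp_force: 0.8
```

Still friction only; I'll continue until the stop shows.

```bash
python3 -m jog '[0,0,0,-0.001,0,0,1, 0,0,0,-0.002,0,0,1, 0,0,0,-0.002,0,0,1, 0,0,0,-0.002,0,0,1]'; python3 -m jog '[0,0,0,-0.001,0,0,1, 0,0,0,-0.0015,0,0,1, 0,0,0,-0.0015,0,0,1, 0,0,0,-0.0015,0,0,1]'
```

```text
t: 9.73
tool_pos: [0.5265, -0.1906, 0.0454]
orientation: [[-0.044, -0.999, 0.0], [-0.999, 0.044, -0.001], [0.001, -0.0, -1.0]]
force: [-1.5, -5.2, -0.5]
gripper_width: 0.0
grasp_force: 2.4
t: 10.07
tool_pos: [0.5265, -0.1906, 0.0454]
orientation: [[-0.045, -0.999, 0.001], [-0.999, 0.044, -0.004], [0.004, -0.001, -1.0]]
force: [-0.2, -7.5, -1.4]
gripper_width: 0.0002
grasp_force: 3.7
```

It hit the stop at y = -0.1906 with the force rising, and home was expected at -0.190. I'll retreat, rise and check.

```bash
python3 -m jog '[0,0,0,0.008,0,0,1, 0,0,0,0.02,0,0,1, 0,0,0,0.035,0,0,1, 0,0,0,0.045,0,-0.03,1, 0,0,0,0.05,0,-0.07,1, 0,0,0,0.05,0,-0.11,1, 0,0,0,0.05,0,-0.15,1, 0,0,0,0.05,0,-0.15,1, 0,0,0,0.05,0,-0.15,1, 0,0,0,0.05,0,-0.15,1]'
python3 - <<'E'
from workcell import arm
from h import *
t=arm.capture("top"); a,ms=lines(t,(.532,-.061))
for m in ms:
    k=np.where(m<np.median(m)-30)[0]; print([(float(a[x[0]]),float(a[x[-1]])) for x in np.split(k,np.where(np.diff(k)>1)[0]+1) if len(x)])
s=arm.capture("side")
A=cv2.resize(t["frame"][170:260,290:400],None,fx=3.5,fy=3.5,interpolation=3);B=cv2.resize(s["frame"][200:290,270:380],None,fx=3.5,fy=3.5,interpolation=3)
cv2.imwrite("pics/fin.png",np.hstack([A,B])[:,:,::-1]); print(arm.observe()["force"].round(1))
E
```

```text
t: 10.9
tool_pos: [0.5239, -0.2373, 0.1949]
orientation: [[-0.042, -0.999, -0.001], [-0.999, 0.042, 0.002], [-0.002, 0.001, -1.0]]
force: [-0.1, 0.5, 0.2]
gripper_width: -0.0
grasp_force: 0.0
[(0.0, 2.75), (170.5, 193.5), (354.75, 359.75)]
[(0.0, 1.5000000000000002), (357.0, 359.75)]
[ 0.  -0.4 -0.4]
```

View pics/fin.png

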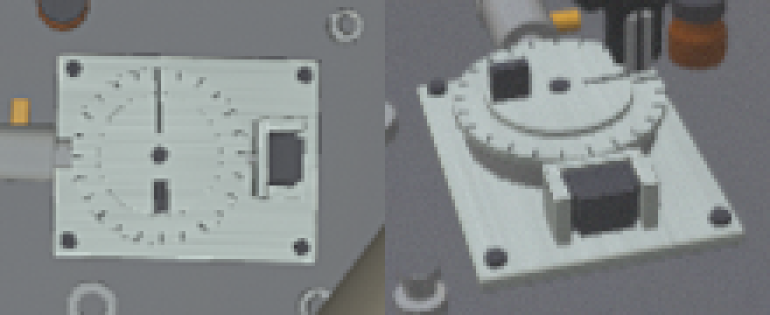

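The final picture shows the index and zero line as one straight line at crop x≈158. The slide, in the right half near (603,200), is flush with its cheeks. The robot is clear, so I'll hand in.

```bash
python3 -c "
from workcell import arm
print(arm.hand_in())"
```

```text
the job is handed in; nothing more can be done
None
```

I turned the dial until its index line met the zero line (about 0.3–0.5 mm off in the images), pushed the lock slide home to its stop so it sits flush, and handed the job in with the arm clear; the hand-in returned no verdict.

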